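# Start two glue timers on the cutting table

## Task

Two glue-ups have just been put to dry, so start their timers: with a fingertip, gently push the plunger of the low wide round timer all the way in, then that of the square timer, and draw the hand back. Do not pick up, tip or shift any timer, do not touch the slim tall one or the six-sided one, and leave everything else on the table where it is.

Things in the scene. Friction and masses are not known exactly. Their poses are not given: they have to be found in the camera images.
- round: The low wide round timer: a loose bench timer in the same white plastic as the other three, 84 mm in diameter and 46 mm high, with a thin metal dial disc on top and an upright steel plunger in the middle of the top; 0.26 to 0.57 kg, standing on the grey pad (6 mm thick, its top 6 mm above the table). Origin: centre of its underside; z up, the plunger on its z axis.
- round_top (a point): Centre of the flat upper end of the low wide round timer's plunger (24 mm in diameter); moves with the plunger. With the plunger out it is 58 mm above the timer's underside, fully in 48 mm.
- round_plunger (a joint): How far the low wide round timer's plunger has been pushed in, in m: 0 out (as it starts), 0.010 fully in against its stop. It slides straight down, resists with about 3 N of friction plus 0.08 N per 10 mm/s, and has no return spring: it stays where it is left.
- square: The square timer: a loose bench timer in the same white plastic as the other three, 74 by 74 mm and 60 mm high, with a thin metal dial disc on top and an upright steel plunger in the middle of the top; 0.26 to 0.57 kg, standing on the grey pad (6 mm thick, its top 6 mm above the table). Origin: centre of its underside; z up, the plunger on its z axis.
- square_top (a point): Centre of the flat upper end of the square timer's plunger (24 mm in diameter); moves with the plunger. With the plunger out it is 72 mm above the timer's underside, fully in 62 mm.
- square_plunger (a joint): How far the square timer's plunger has been pushed in, in m: 0 out (as it starts), 0.010 fully in against its stop. It slides straight down, resists with about 3 N of friction plus 0.08 N per 10 mm/s, and has no return spring: it stays where it is left.
- hexagon: The six-sided timer: a loose bench timer in the same white plastic as the other three, 66 mm across the flats and 54 mm high, with a thin metal dial disc on top and an upright steel plunger in the middle of the top; 0.26 to 0.57 kg, standing on the grey pad (6 mm thick, its top 6 mm above the table). Origin: centre of its underside; z up, the plunger on its z axis.
- hexagon_top (a point): Centre of the flat upper end of the six-sided timer's plunger (24 mm in diameter); moves with the plunger. With the plunger out it is 66 mm above the timer's underside, fully in 56 mm.
- hexagon_plunger (a joint): How far the six-sided timer's plunger has been pushed in, in m: 0 out (as it starts), 0.010 fully in against its stop. It slides straight down, resists with about 3 N of friction plus 0.08 N per 10 mm/s, and has no return spring: it stays where it is left.
- slim: The slim tall round timer: a loose bench timer in the same white plastic as the other three, 50 mm in diameter and 78 mm high, with a thin metal dial disc on top and an upright steel plunger in the middle of the top; 0.26 to 0.57 kg, standing on the grey pad (6 mm thick, its top 6 mm above the table). Origin: centre of its underside; z up, the plunger on its z axis.
- slim_top (a point): Centre of the flat upper end of the slim tall round timer's plunger (24 mm in diameter); moves with the plunger. With the plunger out it is 90 mm above the timer's underside, fully in 80 mm.
- slim_plunger (a joint): How far the slim tall round timer's plunger has been pushed in, in m: 0 out (as it starts), 0.010 fully in against its stop. It slides straight down, resists with about 3 N of friction plus 0.08 N per 10 mm/s, and has no return spring: it stays where it is left.
- spool: Bystander. Wooden thread spool, standing, 54 mm in diameter, 64 mm high. Origin: centre of its underside; z up.
- jar: Bystander. Closed glue jar, 58 mm in diameter, 80 mm high. Origin: centre of its underside; z up.
- weight: Bystander. Dark steel pattern weight with a knob, 56 mm in diameter, 58 mm high. Origin: centre of its underside; z up.
- cup: Bystander. White open cup, 64 mm in diameter, 70 mm high. Origin: centre of its underside; z up.
- lsquare: Bystander. Flat L-shaped steel square, legs 300 mm (along its y) and 160 mm (towards its +x), 30 mm wide, 4 mm thick, lying at the far side of the pad. Origin: middle of the long leg; it lies at the underside, z up.
- mallet: Bystander. Mallet lying near the +y edge of the pad: handle 170 mm along its -x, head 55 by 90 by 52 mm. Origin: where the handle meets the head; it lies at the underside, z up.

How it is judged:
By the outcome, as a careful person would: the job done as asked, in the order asked, and still so for the second after the job is handed in, with the robot touching nothing.
It also fails if it takes over 43 s, if anything falls off the work surface, if the arm or the gripper's body presses on something with over 40 N, if the wrist force passes 120 N, or if a joint passes its speed limit or range.

## Robot

A 6-joint arm with a two-finger parallel gripper is mounted at the origin on the work surface. World frame = base frame: x ahead of the robot, y to its left, z up, the work surface at z = 0. Lengths are in m, angles in degrees, forces in N, time in s.
With the tool pointing down it reaches from about 0.35 to 1 m from the base axis. Payload 7.1 kg.
Tool frame: the origin (TCP) lies at the very end of the fingers, on their centre line; the grasp point (between the pads) lies behind it (robot.grasp_offset is the z of the grasp point in the tool frame, in m); z points along the fingers, y is the line along which they close (so a half turn about z gives the same grasp; the last joint's range is limited). The gripper opens to 85 mm and grips with 20 to 120 N. Pads are 22 mm wide; open, the fingers measure 114 mm over their backs; the gripper's body (76 mm by 85 mm) begins 54 mm behind the grasp point. The pads swing forward as they close: fully open they stand 13 mm farther back than shut.
Start: joints at [76.031, 24.242, 93.386, -0, 62.372, -1.089], TCP at [0.139, 0.609, 0.231] pointing down, gripper open.
Joint ranges: [-172.04, 172.04], [-51.8, 120.97], [4.93, 147.93], [-75.15, 255.16], [6.16, 154.13], [-145.62, 145.62]. Speed limits (degrees/s): [136.94, 136.94, 172.46, 180, 180, 180].

## Interface

Orientations are given as [roll, pitch, yaw] about the fixed x, y, z axes, in that order (R = Rz(yaw) Ry(pitch) Rx(roll)).
In Python, from station import robot, capture, get_calibration gives the robot as it stands. The module is installed in compiled form; this text tells all that it offers.
- The arm moves only by the tool jog_arm, never from a script. Its argument "increments" is one flat list of numbers, 7 for each row, row after row: the shift along the tool's x, y, z each as a share of 0.02 m, from -1 to 1, then the turn, a rotation vector about the tool's x, y, z each as a share of 8 degrees, from -1 to 1, then the finger opening in mm, from 0 to 85.4. A call has 1 to 20 rows; each row shifts and turns the commanded pose from where the row before left it, along the tool's axes as they then stand; what a row does not reach is not made up. A row lasts 1/10 s, in which the tool goes at most 50 mm and 8.59 degrees, less where a joint would pass 70% of its speed; a pose out of reach is approached as far as the arm can. A call with a number of a shift or a turn outside -1 to 1 is refused whole. A call with a gripper value outside its range is refused whole. The fingers move at their own pace and stop on an object; "squeeze" is the grip in N (left out, the last holds). Time passes only in rows, so rows that do not move let the fingers close. It gives the time, the measured TCP pose, the force, the opening and the grip force at its end, in the units of the state.
- robot.read_state(): the state, without advancing time (a new reading comes with each control period).
- capture(name): name is "scene" or "top"; returns the picture (420x560x3 uint8, blue, green, red); there is no depth.
- get_calibration(name): a dict with "fov_y" (degrees; the focal length in pixels is half the picture's height over the tangent of half this angle, whatever the lens; pixels are square), "cx", "cy" (the principal point, pixels), "eye" and "attitude" of the camera in the world. Camera axes: x right, y down, z forward; pixel columns grow to the right and rows downward; lengths in m; the calibration is good to about 2 mm. A picture is of the moment at which its call begins. get_calibration takes no time and is no camera call.
- robot.sign_off(): hands the job in; it is judged then, once.
The state is a dict: "time_s": time; "joint_positions": joint angles; "dq": joint speeds; "effort": joint torques, N m; "tool_pos": TCP position; "ee_rot": TCP orientation; "contact_force": force on the tool from outside, world axes, zero at the start; "ft_torque": the same for the moment, N m; "opening": finger opening in m; "grasp_force": force on a finger pad.
Only numpy, scipy, OpenCV 4.12 (cv2) and the standard library are available. Lean on these libraries where they do the work, as an engineer would, in place of code of your own. Each camera call takes 0.05 s, during which the arm holds its last target. There are 200 camera calls.

## Working session

There is one attempt and no reset: what is moved stays moved. The work goes in short steps, Python scripts to look and compute and a tool call to move; the robot and the scene stay as the last step left them, time stands still between calls to the robot, and variables do not carry over. Pictures are saved under pics/ and viewed, at most 10 in all, crops included, and the job is handed in when it is done.

Besides the shell and the picture viewer there is one more tool, called after "Emit:" as name(argument=value, ...) on one line, values as JSON. jog_arm: Moves the arm, as the interface text tells. Its arguments: {"type":"object","properties":{"increments":{"type":"array"},"squeeze":{"type":"number"}},"required":["increments"]}

```bash
mkdir -p pics
python3 - <<'E'
from station import *
import cv2
for n in("scene","top"):
    cv2.imwrite(f"pics/{n}0.png",capture(n)); print(n,get_calibration(n))
s=robot.read_state();print(s, robot.grasp_offset)
E
```

```text
scene {'fov_y': 57.77101402897756, 'cx': 274.8099095054835, 'cy': 208.9574820840422, 'eye': array([ 0.92995518, -0.22084816,  0.84261187]), 'attitude': array([-1.50065052e+02,  1.45082865e-01,  4.59283106e+01])}
top {'fov_y': 47.63948080468727, 'cx': 272.3384825468744, 'cy': 203.37851230477403, 'eye': array([0.39752077, 0.09838373, 1.12133709]), 'attitude': array([-168.75277768,   -0.39477856,  -89.21478599])}
{'time_s': 0.1, 'joint_positions': array([ 7.60303906e+01,  2.42805684e+01,  9.34268770e+01,  6.22246382e-04,
        6.23721388e+01, -1.09058140e+00]), 'dq': array([ 0.02599265, -0.11447508, -0.0475734 , -0.01062696,  0.11021874,
       -0.02654227]), 'effort': array([ 1.30865110e-04, -5.58425510e+01, -2.82444978e+01, -1.66948330e-04,
        3.02806031e-03,  5.68207361e-05]), 'tool_pos': array([0.13918271, 0.60880175, 0.23061901]), 'ee_rot': array([-1.79920441e+02, -2.06552773e-03,  1.67120682e+02]), 'contact_force': array([0.1284725 , 0.56638627, 0.14618989]), 'ft_torque': array([-0.0309313 ,  0.06283547,  0.01570318]), 'grasp_force': 0.0, 'opening': 0.08551484760083393} -0.0187
```

View pics/top0.png

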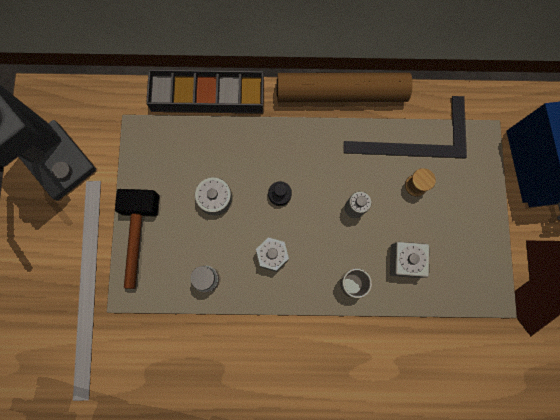

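View pics/scene0.png

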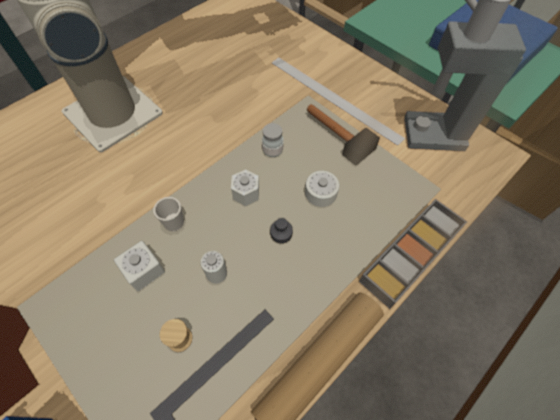

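The top view shows the round timer's plunger at about (212,194), the square's at (413,259), the hexagon at (272,254) and the slim one at (361,202). In the scene view, round is at about (323,182) and square at (135,259). I'll enlarge the round and square timers next.

Run:
```python
import cv2,numpy as np
t=cv2.imread("pics/top0.png");s=cv2.imread("pics/scene0.png")
c=lambda im,u,v:cv2.resize(im[v-25:v+25,u-33:u+33],None,fx=6,fy=6,interpolation=cv2.INTER_CUBIC)
cv2.imwrite("pics/crops.png",np.vstack([np.hstack([c(t,212,194),c(t,413,259)]),np.hstack([c(s,323,182),c(s,135,259)])]))
```

```text
(no output)
```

View pics/crops.png

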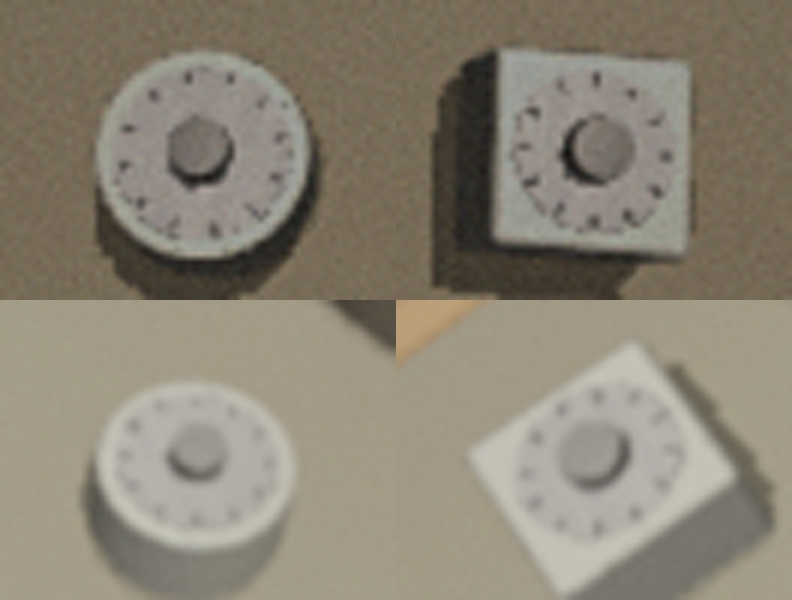

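Plunger tops in full-image pixels: top view round (212.4,193.1) and square (414.1,258.8); scene view round (322.9,181.3) and square (134.1,259.1).

```bash
cat > h.py <<'E'
from station import *
import numpy as np
from scipy.spatial.transform import Rotation as R
def ray(n,u,v):
    c=get_calibration(n);f=210/np.tan(np.radians(c["fov_y"]/2))
    return c["eye"],R.from_euler("xyz",c["attitude"],degrees=True).apply([(u-c["cx"])/f,(v-c["cy"])/f,1])
def at(n,u,v,z):
    e,d=ray(n,u,v); return e+d*(z-e[2])/d[2]
def px(n,p):
    c=get_calibration(n);f=210/np.tan(np.radians(c["fov_y"]/2))
    q=R.from_euler("xyz",c["attitude"],degrees=True).inv().apply(np.array(p)-c["eye"]); return c["cx"]+f*q[0]/q[2],c["cy"]+f*q[1]/q[2]
E
python3 - <<'E'
from h import *
np.set_printoptions(precision=4,suppress=True)
for k,z,a,b in(("round",.064,(212.4,193.1),(322.9,181.3)),("square",.078,(414.1,258.8),(134.1,259.1)),("slim",.096,(361,202),(212,258)),("hex",.072,(272,254),(245,182)),("jar",.08,(203,278),(272,131)),("weight",.058,(280,190),(281,224))):
    print(k,at("top",*a,z),at("scene",*b,z))
print(px("top",robot.read_state()["tool_pos"]),px("scene",robot.read_state()["tool_pos"]),px("top",[0,0,0]),px("scene",[0,0,0]))
E
```

```text
round [0.6296 0.2306 0.064 ] [0.6325 0.2292 0.064 ]
square [ 0.486  -0.2181  0.078 ] [ 0.4905 -0.2205  0.078 ]
slim [ 0.6075 -0.101   0.096 ] [ 0.6132 -0.1011  0.096 ]
hex [0.4926 0.0932 0.072 ] [0.5047 0.087  0.072 ]
jar [0.4379 0.2417 0.08  ] [0.4386 0.2419 0.08  ]
weight [0.6406 0.0768 0.058 ] [0.643  0.0742 0.058 ]
(np.float64(-28.934817389881687), np.float64(446.423311067795)) (np.float64(291.25554185512726), np.float64(-28.43260178092703)) (np.float64(311.9702727833888), np.float64(487.1326301840943)) (np.float64(112.71697429933559), np.float64(111.89562658378274))
```

The two cameras agree to a few mm: round at about (0.631, 0.230), square at about (0.488, -0.219). I'll close the fingers and move above the round one.

Emit:
jog_arm(increments=[-1,-0.46,0.2,0,0,0,0,-1,-0.46,0.2,0,0,0,0,-1,-0.46,0.2,0,0,0,0,-1,-0.46,0.2,0,0,0,0,-1,-0.46,0.2,0,0,0,0,-1,-0.46,0.2,0,0,0,0,-1,-0.46,0.2,0,0,0,0,-1,-0.46,0.2,0,0,0,0,-1,-0.46,0.2,0,0,0,0,-1,-0.46,0.2,0,0,0,0,-1,-0.46,0.2,0,0,0,0,-1,-0.46,0.2,0,0,0,0,-1,-0.46,0.2,0,0,0,0,-1,-0.46,0.2,0,0,0,0,-1,-0.46,0.2,0,0,0,0,-1,-0.46,0.2,0,0,0,0,-1,-0.46,0.2,0,0,0,0,-1,-0.46,0.2,0,0,0,0,-1,-0.46,0.2,0,0,0,0,-1,-0.46,0.2,0,0,0,0], squeeze=20)

```text
time_s: 2.1
tool_pos: [0.4886, 0.3399, 0.1508]
ee_rot: [-180.0, -0.0, 167.1]
contact_force: [0.5, 0.6, 1.2]
opening: -0.0001
grasp_force: 0.0
```

Emit:
jog_arm(increments=[-1,-0.46,0.2,0,0,0,0,-1,-0.46,0.2,0,0,0,0,-1,-0.46,0.2,0,0,0,0,-1,-0.46,0.2,0,0,0,0,-1,-0.46,0.2,0,0,0,0,-1,-0.46,0.2,0,0,0,0,-0.8,-0.46,0.2,0,0,0,0,-0.8,-0.4,0.2,0,0,0,0,-0.6,-0.3,0,0,0,0,0,0,0,0,0,0,0,0,0,0,0,0,0,0,0])

```text
time_s: 3.2
tool_pos: [0.6305, 0.2278, 0.1193]
ee_rot: [180.0, -0.0, 167.1]
contact_force: [-0.6, 0.4, 1.1]
opening: 0.0002
grasp_force: 0.0
```

Run:
```python
from h import *
import cv2
s=robot.read_state();p=s["tool_pos"];print(s["time_s"],p,s["ee_rot"],s["contact_force"],s["opening"])
o=[]
for n in("top","scene"):
    im=capture(n); print(n,px(n,p),px(n,[.631,.230,.064]))
    u,v=map(int,px(n,p)); o.append(cv2.resize(im[max(v-40,0):v+60,u-50:u+50],(400,400),interpolation=cv2.INTER_CUBIC)); print(u-50,v-40)
cv2.imwrite("pics/r1.png",np.hstack(o))
```

```text
3.2 [0.63046398 0.22776408 0.11933888] [ 1.79995934e+02 -2.07506076e-02  1.67090590e+02] [-0.607443    0.38612175  1.06641863] 0.0002133377522944276
top (np.float64(210.73868112647378), np.float64(187.21039516923864)) (np.float64(212.68672684876313), np.float64(192.5221969864944))
160 147
scene (np.float64(324.3711249112425), np.float64(167.84015989387967)) (np.float64(322.66697340933746), np.float64(180.75929006264357))
274 127
```

View pics/r1.png

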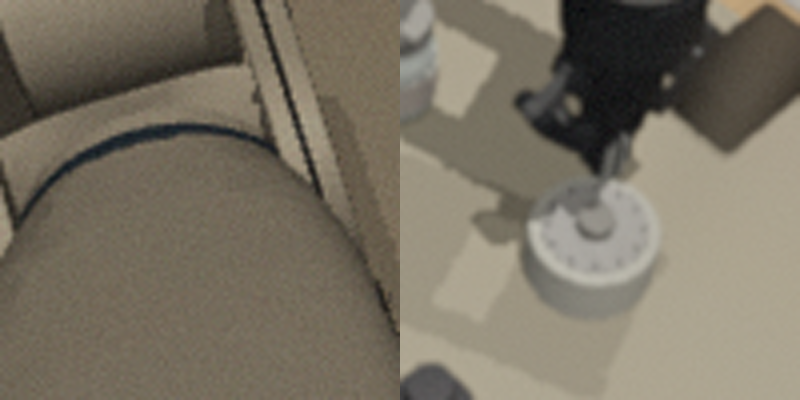

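Run:
```python
from h import *
import cv2
im=capture("scene"); c=cv2.resize(im[145:205,290:360],None,fx=10,fy=10,interpolation=cv2.INTER_CUBIC)
cv2.imwrite("pics/r2.png",cv2.convertScaleAbs(c,alpha=1.4))
```

```text
(no output)
```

View pics/r2.png

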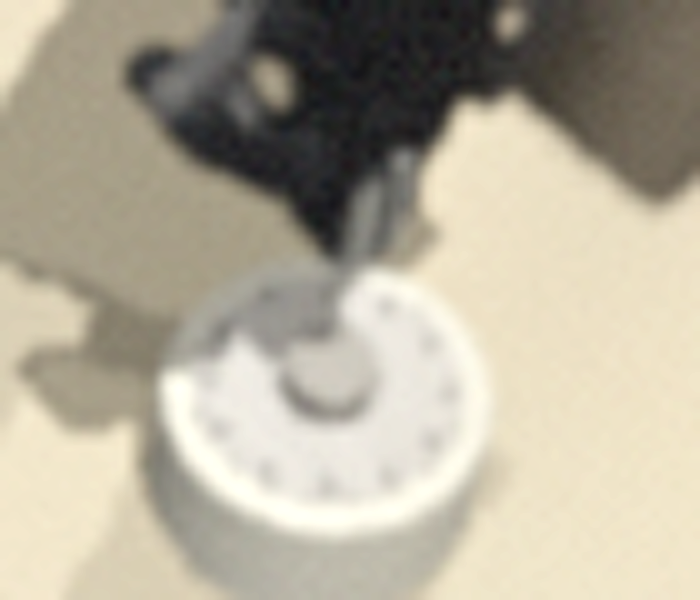

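The tip sits just above the plunger, whose top is at (322.8,181.5) in full-image pixels. Next is the descent, slow near contact.

Emit:
jog_arm(increments=[0,0.1,0.4,0,0,0,0,0,0,0.6,0,0,0,0,0,0,0.6,0,0,0,0,0,0,0.4,0,0,0,0,0,0,0.3,0,0,0,0,0,0,0.1,0,0,0,0,0,0,0.1,0,0,0,0,0,0,0.1,0,0,0,0,0,0,0.1,0,0,0,0,0,0,0,0,0,0,0])

```text
time_s: 4.35
tool_pos: [0.631, 0.2297, 0.0653]
ee_rot: [180.0, 0.0, 167.1]
contact_force: [-0.1, 0.2, -0.2]
opening: 0.0003
grasp_force: 0.0
```

Emit:
jog_arm(increments=[0,0,0.1,0,0,0,0,0,0,0.1,0,0,0,0,0,0,0.1,0,0,0,0,0,0,0,0,0,0,0])

```text
time_s: 4.75
tool_pos: [0.6313, 0.2298, 0.0593]
ee_rot: [180.0, 0.0, 167.1]
contact_force: [0.8, 0.8, 1.4]
opening: -0.0002
grasp_force: 0.4
```

Emit:
jog_arm(increments=[0,0,0.1,0,0,0,0,0,0,0.1,0,0,0,0])

```text
time_s: 4.95
tool_pos: [0.6313, 0.2298, 0.0554]
ee_rot: [180.0, 0.0, 167.1]
contact_force: [0.2, 0.4, 3.7]
opening: 0.0001
grasp_force: 1.5
```

Emit:
jog_arm(increments=[0,0,0.05,0,0,0,0,0,0,0.05,0,0,0,0])

```text
time_s: 5.15
tool_pos: [0.6314, 0.2298, 0.054]
ee_rot: [180.0, 0.0, 167.1]
contact_force: [-3.5, -1.3, 15.5]
opening: -0.0002
grasp_force: 7.4
```

At z = 0.054 the force jumps to 15 N, so the plunger is on its stop. I'll lift and move to the square timer.

Emit:
jog_arm(increments=[0,0,-0.1,0,0,0,0,0,0,-0.3,0,0,0,0,0,0,-0.8,0,0,0,0,0,0,-1,0,0,0,0,0,0,-1,0,0,0,0,0,0,-1,0,0,0,0,0,0,-0.6,0,0,0,0,0,-0.5,0,0,0,0,0,0.1,-1,0,0,0,0,0,0.1,-1,0,0,0,0,0,0.1,-1,0,0,0,0,0,0.1,-1,0,0,0,0,0,0.1,-1,0,0,0,0,0,0.1,-1,0,0,0,0,0,0.1,-1,0,0,0,0,0,0.1,-1,0,0,0,0,0,0.1,-1,0,0,0,0,0,0.1,-1,0,0,0,0,0,0.1,-1,0,0,0,0,0,0.1,-1,0,0,0,0,0])

```text
time_s: 7.15
tool_pos: [0.5512, -0.0103, 0.1494]
ee_rot: [180.0, 0.0, 167.1]
contact_force: [0.7, -0.4, 0.5]
opening: -0.0001
grasp_force: 0.0
```

Emit:
jog_arm(increments=[0.1,-1,0,0,0,0,0,0.1,-1,0,0,0,0,0,0.1,-1,0,0,0,0,0,0.1,-1,0,0,0,0,0,0.1,-1,0,0,0,0,0,0.1,-1,0,0,0,0,0,0.1,-1,0,0,0,0,0,0.1,-1,0,0,0,0,0,0,-1,0,0,0,0,0,0,-1,0.2,0,0,0,0,0,-0.7,0.3,0,0,0,0,0,-0.3,0.2,0,0,0,0,0,0,0,0,0,0,0])

```text
time_s: 8.45
tool_pos: [0.4865, -0.22, 0.1346]
ee_rot: [180.0, -0.1, 167.0]
contact_force: [0.0, -0.5, -0.1]
opening: -0.0001
grasp_force: 0.0
```

Run:
```python
from h import *
import cv2
s=robot.read_state();p=s["tool_pos"];print(s["time_s"],p,s["contact_force"])
d=np.array([.488,-.219])-p[:2]; print("tool dx,dy", R.from_euler("xyz",s["ee_rot"],degrees=True).inv().apply([*d,0])/.02)
im=capture("scene"); im2=capture("top"); print(px("scene",p),px("scene",[.488,-.219,.078]))
o=[cv2.resize(im[215:295,95:175],(400,400),interpolation=cv2.INTER_CUBIC),cv2.resize(im[150:210,290:350],(400,400),interpolation=cv2.INTER_CUBIC)]
cv2.imwrite("pics/s1.png",cv2.convertScaleAbs(np.hstack(o),alpha=1.3))
```

```text
8.45 [ 0.48647791 -0.21999836  0.13455867] [ 0.03841115 -0.48411397 -0.08047114]
tool dx,dy [-6.29761216e-02  6.57093112e-02 -5.82031592e-05]
(np.float64(124.20888964600451), np.float64(246.88955494984913)) (np.float64(134.03580916079432), np.float64(257.8607972885433))
```

View pics/s1.png

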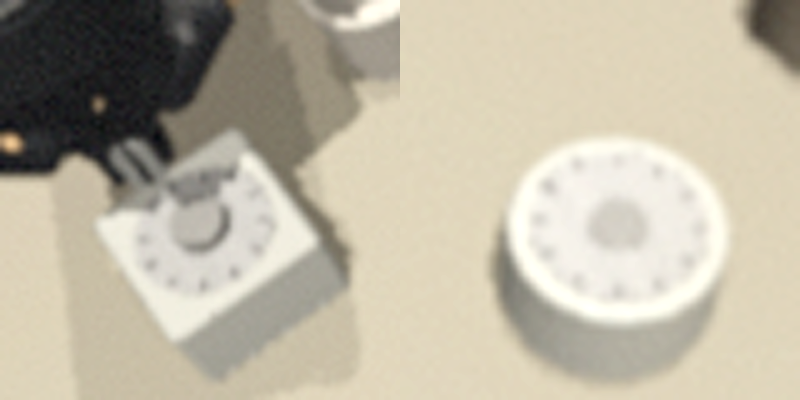

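Round's plunger is now nearly flush with its dial. The square's plunger is at crop (198,220), and the tip is over it as predicted.

Emit:
jog_arm(increments=[-0.06,0.07,0.4,0,0,0,0,0,0,0.6,0,0,0,0,0,0,0.6,0,0,0,0,0,0,0.5,0,0,0,0,0,0,0.3,0,0,0,0,0,0,0.2,0,0,0,0,0,0,0.1,0,0,0,0,0,0,0.1,0,0,0,0,0,0,0.1,0,0,0,0])

```text
time_s: 9.45
tool_pos: [0.489, -0.2186, 0.0775]
ee_rot: [-180.0, 0.0, 167.1]
contact_force: [-0.1, 0.3, 3.0]
opening: -0.0001
grasp_force: 1.5
```

Emit:
jog_arm(increments=[0,0,0.1,0,0,0,0,0,0,0.1,0,0,0,0,0,0,0.05,0,0,0,0])

```text
time_s: 9.75
tool_pos: [0.489, -0.2186, 0.0725]
ee_rot: [-180.0, 0.0, 167.1]
contact_force: [-0.3, -0.8, 3.2]
opening: 0.0003
grasp_force: 1.4
```

Emit:
jog_arm(increments=[0,0,0.05,0,0,0,0,0,0,0.05,0,0,0,0])

```text
time_s: 9.95
tool_pos: [0.489, -0.2186, 0.0704]
ee_rot: [-180.0, 0.0, 167.1]
contact_force: [-1.3, -0.4, 2.7]
opening: 0.0002
grasp_force: 1.4
```

Emit:
jog_arm(increments=[0,0,0.05,0,0,0,0,0,0,0.05,0,0,0,0])

```text
time_s: 10.15
tool_pos: [0.489, -0.2186, 0.0683]
ee_rot: [-180.0, 0.0, 167.1]
contact_force: [0.4, -1.2, 3.3]
opening: 0.0001
grasp_force: 1.4
```

Emit:
jog_arm(increments=[0,0,0.03,0,0,0,0,0,0,0.02,0,0,0,0])

```text
time_s: 10.35
tool_pos: [0.4891, -0.2187, 0.068]
ee_rot: [-180.0, 0.0, 167.1]
contact_force: [-2.0, 0.5, 14.6]
opening: -0.0001
grasp_force: 7.2
```

This one is on its stop too (14.6 N at z = 0.068). I'll draw the hand back and check.

Emit:
jog_arm(increments=[0,0,-0.1,0,0,0,0,0,0,-0.3,0,0,0,0,0,0,-0.8,0,0,0,0,0,0,-1,0,0,0,0,0,0,-1,0,0,0,0,0,0,-1,0,0,0,0,0,0,-1,0,0,0,0,0,0,-1,0,0,0,0,0,0,-1,0,0,0,0,0,-0.5,-1,0,0,0,0,0,-1,-1,0,0,0,0,0,-1,-1,0,0,0,0,0,-1,-0.6,0,0,0,0,0,-1,0,0,0,0,0,0,-1,0,0,0,0,0,0,-1,0,0,0,0,0,0,-0.6,0,0,0,0,0,0,0,0,0,0,0,0,0,0,0,0,0,0])

```text
validation failed for argument at $.in...
```

Run:
```python
from h import *
import cv2
print(robot.read_state()["tool_pos"])
cv2.imwrite("pics/e.png",capture("scene"))
```

```text
[ 0.48908738 -0.2186574   0.06797505]
```

View pics/e.png

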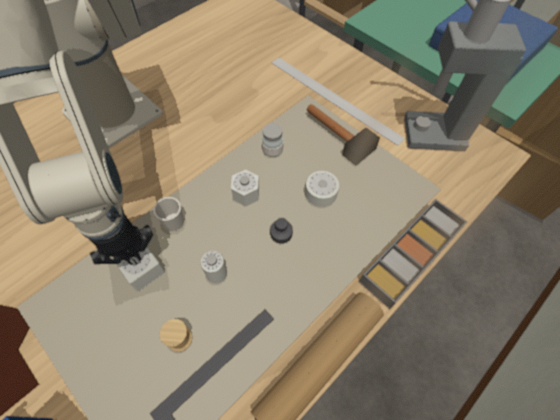

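The call was refused because I miscounted the rows, so the hand hasn't moved and the scene is unchanged. I'll raise it straight up.

Emit:
jog_arm(increments=[0,0,-0.1,0,0,0,0,0,0,-0.3,0,0,0,0,0,0,-0.8,0,0,0,0,0,0,-1,0,0,0,0,0,0,-1,0,0,0,0,0,0,-1,0,0,0,0,0,0,-1,0,0,0,0,0,0,-1,0,0,0,0,0,0,-1,0,0,0,0,0,0,-1,0,0,0,0,0,0,-0.5,0,0,0,0,0,0,0,0,0,0,0,0,0,0,0,0,0,0])

```text
time_s: 11.7
tool_pos: [0.4883, -0.2182, 0.2407]
ee_rot: [180.0, -0.0, 167.1]
contact_force: [0.8, 0.9, 0.2]
opening: -0.0
grasp_force: 0.0
```

Run:
```python
from h import *
import cv2
s=robot.read_state();print(s["time_s"],s["tool_pos"],s["contact_force"])
im=capture("scene");a=cv2.imread("pics/scene0.png")
c=lambda i,v,u:cv2.resize(i[v-30:v+30,u-35:u+35],(350,300),interpolation=cv2.INTER_CUBIC)
cv2.imwrite("pics/f.png",np.vstack([np.hstack([c(i,182,323),c(i,262,137)]) for i in(a,im)]))
```

```text
11.7 [ 0.48833488 -0.21824994  0.24068303] [0.79890639 0.87808793 0.1698696 ]
```

View pics/f.png

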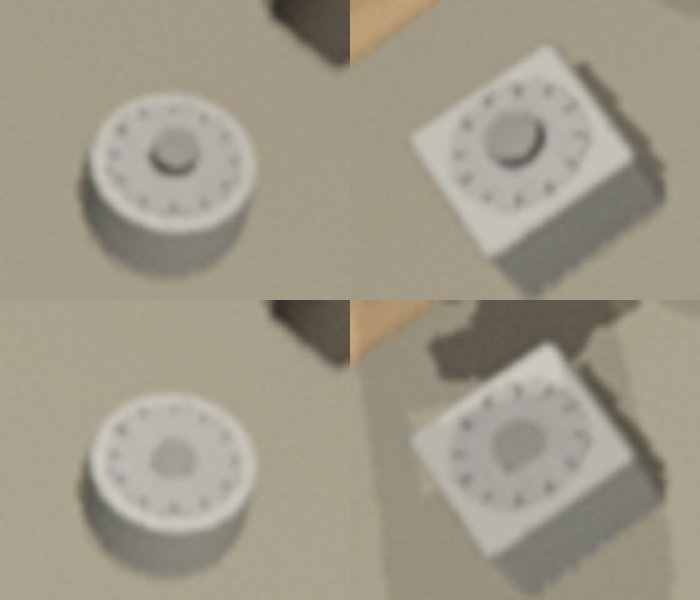

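Both plungers are flush and neither timer has moved between the before and after crops, so I'm handing in.

```bash
python3 -c "
from station import robot
print(robot.sign_off())"
```

```text
the job is handed in; nothing more can be done
None
```

I pushed the round timer's plunger fully in, then the square timer's, then raised the hand clear and handed the job in at about 12 s; the before and after pictures show neither timer moved.

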